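Find the wheel's heavy side on the balancing stand and hold it down

ROBOT

A 6-joint arm with a two-finger parallel gripper is mounted at the origin on the work surface; the furniture and walls round the work are solid. World frame = base frame: x ahead of the robot, y to its left, z up, the work surface at z = 0. Lengths are in m, angles in degrees, forces in N, time in s.
With the tool pointing down it reaches from about 0.3 to 0.75 m from the base axis. Payload 8.5 kg.
Tool frame: the origin (TCP) lies on the centre line of the jaws, within the pads' length; the fingertips stand 19 mm ahead of it and the grasp point (between the pads) is the TCP (env.tcp_to_tips is the z of the fingertips in the tool frame, in m); z points along the fingers, y is the line along which they close (so a half turn about z gives the same grasp; the last joint's range is limited). The gripper opens to 85 mm and grips with 20 to 120 N. Pads are 22 mm wide; open, the fingers measure 114 mm over their backs; the gripper's body (76 mm by 85 mm) begins 54 mm behind the grasp point. The pads swing forward as they close: fully open they stand 13 mm farther back than shut.
Start: joints at [61.404, 21.807, 74.336, -0, 83.858, -12.336], TCP at [0.154, 0.528, 0.25] pointing down, gripper open.
Joint ranges: [-178.18, 178.18], [-50.72, 133.34], [12.68, 142.11], [-81.47, 261.47], [9.98, 163.14], [-165.26, 165.26]. Speed limits (degrees/s): [136.94, 136.94, 180, 180, 180, 180].

INTERFACE

Orientations are given as a 3x3 rotation matrix whose columns are the frame's x, y, z axes.
In Python, from rig import env gives the robot as it stands.
- The arm moves only by the tool servo_tool, never from a script. Its argument "steps" is a list of rows, each an object of numbers: "tx", "ty", "tz": the shift along the world's x, y, z in cm; "yaw": the turn about the world's z in degrees; "claw": the finger opening in cm, from 0 to 8.54. In form: [{"tx": .., "ty": .., "tz": .., "yaw": .., "claw": ..}, ...]. A call has 1 to 20 rows; each row shifts and turns the commanded pose from where the row before left it; what a row does not reach is not made up. A row lasts 1/10 s, in which the tool goes at most 50 mm and 8.59 degrees, less where a joint would pass 70% of its speed; a pose out of reach is approached as far as the arm can. A call with a gripper value outside its range is refused whole. The fingers move at their own pace and stop on an object; "newtons" is the grip in N (left out, the last holds). Time passes only in rows, so rows that do not move let the fingers close. It gives the time, the measured TCP pose, the force, the opening and the grip force at its end, in the units of the state.
- env.observe(): the state, without advancing time (a new reading comes with each control period).
- env.get_image(name): name is "scene" or "top" or "wrist"; returns (picture, depth): 420x560x3 uint8, red, green, blue; 420x560 float32, m along the optical axis (not along the pixel's ray), 0 where there is no reading.
- env.camera_model(name): a dict with "fovy" (degrees; the focal length in pixels is half the picture's height over the tangent of half this angle, whatever the lens; pixels are square), "cx", "cy" (the principal point, pixels), "T" (4x4, takes a point from camera to world coordinates). Camera axes: x right, y down, z forward; pixel columns grow to the right and rows downward; lengths in m; the calibration is good to about 2 mm. The wrist camera is an equidistant fisheye: a pixel r from the principal point sees the ray r / f radians off the axis. A picture is of the moment at which its call begins: read the wrist's pose just before it. camera_model takes no time and is no camera call; for the wrist camera it gives the pose at the moment of the call.
- env.close_job(): hands the job in; it is judged then, once.
The state is a dict: "time_s": time; "q": joint angles; "qvel": joint speeds; "joint_efforts": joint torques, N m; "position": TCP position; "tool_rot": TCP orientation; "ft_force": force on the tool from outside, world axes, zero at the start; "wrist_torque": the same for the moment, N m; "grip_width": finger opening in m; "gripper_force": force on a finger pad.
Only numpy, scipy, OpenCV 4.12 (cv2) and the standard library are available. Lean on these libraries where they do the work, as an engineer would, in place of code of your own. Each camera call takes 0.05 s, during which the arm holds its last target. There are 200 camera calls.

TASK

On the balancing stand, first turn the black knob of the peak pointer, which the last test left off zero, all the way back to its zero stop. Then crank the blue wheel by its black handle through at least one full turn, feel in the handle where the wheel is heavy, and bring its heavy side straight down, so that I can tape a trim weight on top. Finish while still gripping the handle, with the wheel held still like that; leave the tape roll, the marker and the black paint bottle where they are.

Things in the scene. Friction and masses are not known exactly. Their poses are not given: they have to be found in the camera images.
- wheel_axis (a point): Centre of the circle that the handle's centre runs on: on the wheel's level axle line, 135 mm above the table, 85 mm in front of the wheel's centre. Its axes are the fixed stand's: x runs along the axle from here to the wheel (away from the robot), y to the left seen from the handle side, z up. Below this circle is only the table; the 12 mm base plate begins 50 mm along x.
- wheel_center (a point): Centre of the blue wheel, 110 mm across, 34 mm thick, bearing post behind it; axes as wheel_axis. A weight of about 0.35 kg (up to 12% off), sealed in 36 mm from the axle, makes one side heavy. It cannot be seen; its direction from the handle is a new one each time and fixed during the job. Its pull is about 0.12 N m when level with the axle: 3 N at the handle.
- wheel (a joint): Angle of the wheel: 0 with the handle straight up, growing clockwise seen from the handle side (+1.57: handle towards -y), counting on over full turns; starts within 0.8 of 0, no stop for three turns. Axle friction, 0.16 N m or 4 N at the handle, holds it where it is left: cranking takes about 1 N while the weight comes down, 7 N while it is lifted, 4 N with it at bottom or top.
- handle_grip (a point): Centre of the crank handle's black sleeve: a round bar 18 mm thick, 70 mm long, parallel to the axle and 40 mm from its line; it ends 32 mm in front of (-x) and 38 mm behind this point. It turns freely on its pin, so a gripper can hold it tight and keep pointing down all the way round. This point's own axes turn with the sleeve and tell nothing.
- knob_grip (a point): Grip point of the peak pointer's black knob, on its upright axis, 78 mm above the table: a bar 42 mm long, 14 mm thick, 30 mm high (top 11 mm above this point, foot 19 mm below) on a 44 mm disc, with a red pointer over a white dial. On the stand's base, 200 mm to the right (-y) and 70 mm along x from wheel_axis. The bar lies along this point's x, the pointer towards -x; z is up.
- knob (a joint): Angle of the peak pointer's knob: 0 at the zero stop (pointer along the stand's -x, at the red pin), growing clockwise from above up to 1.5. Starts at 0.7 to 1.3: turn it anticlockwise seen from above to zero it. Light friction (0.03 N m); it stays where it is left.
- tape_roll: Bystander: roll of masking tape, lying flat, 90 mm across, 24 mm high. Origin under its centre.
- black_bottle: Bystander: black paint bottle with a red nozzle cap, standing, 34 mm thick, 121 mm high. Origin under its centre.
- marker: Bystander: felt marker with a black cap, lying, 126 mm long along its y, 16 mm thick. Origin under its centre.

How it is judged:
By the outcome, as a careful person would: the job done as asked, in the order asked, and still so for the second after the job is handed in, while the arm keeps its last pose, push and grip.
It also fails if it takes over 72 s, if anything falls off the work surface, if the arm or the gripper's body presses on something with over 40 N, if the wrist force passes 120 N, or if a joint passes its speed limit or range.

## Working session

There is one attempt and no reset: what is moved stays moved. The work goes in short steps, Python scripts to look and compute and a tool call to move; the robot and the scene stay as the last step left them, time stands still between calls to the robot, and variables do not carry over. Pictures are saved under pics/ and viewed, at most 10 in all, crops included, and the job is handed in when it is done.

Besides the shell and the picture viewer there is one more tool, called after ">>>" in YAML: its name, and indented under it one key for each argument. servo_tool: Moves the arm, as the interface text tells. Its arguments: {"type":"object","properties":{"steps":{"type":"array"},"newtons":{"type":"number"}},"required":["steps"]}

```bash
mkdir -p pics; ls; cat > h.py <<'E'
import numpy as np, cv2
from rig import env
def shot(n,f):
    im,d=env.get_image(n); cv2.imwrite('pics/'+f,im[:,:,::-1]); m=env.camera_model(n); np.savez(f'{n}.npz',im=im,d=d,T=m['T'],p=[m['fovy'],m['cx'],m['cy']]); return im,d
def load(n):
    z=np.load(f'{n}.npz'); return z['im'],z['d'],z['T'],z['p']
def ray(n,u,v,z=None,dep=None):
    im,d,T,p=load(n); f=210/np.tan(np.radians(p[0]/2)); x=np.array([(u-p[1])/f,(v-p[2])/f,1.])
    if dep is None and z is None: dep=d[int(v),int(u)]
    if dep is not None: return T[:3,:3]@(x*dep)+T[:3,3]
    r=T[:3,:3]@x; return T[:3,3]+r*(z-T[2,3])/r[2]
def cloud(n):
    im,d,T,p=load(n); f=210/np.tan(np.radians(p[0]/2)); v,u=np.indices(d.shape)
    P=np.stack([(u-p[1])/f*d,(v-p[2])/f*d,d],-1)@T[:3,:3].T+T[:3,3]; return im,P,d>0
E
python3 -c "
from h import *
a,_=shot('scene','s1.png');b,_=shot('top','t1.png')
print(env.observe())
for n in('scene','top'):print(n,load(n)[2:])"
```

```text
pics
{'time_s': 0.1, 'q': array([ 6.14031401e+01,  2.18371861e+01,  7.43784838e+01,  1.35870624e-03,
        8.38578903e+01, -1.23345397e+01]), 'qvel': array([-0.07034681, -0.08049807, -0.1621938 ,  0.05903029, -0.04209227,
       -0.03535039]), 'joint_efforts': array([ 3.29792900e-03, -4.49214506e+01, -2.31657994e+01, -2.69005886e-04,
        3.69127578e-03, -6.66253655e-06]), 'position': array([0.15389174, 0.52779128, 0.24978432]), 'tool_rot': array([[-9.59988852e-01,  2.80037500e-01, -6.35217158e-04],
       [ 2.80038062e-01,  9.59988249e-01, -1.11596309e-03],
       [ 2.97289495e-04, -1.24919710e-03, -9.99999176e-01]]), 'ft_force': array([ 1.18907899, -0.5628187 ,  0.33456616]), 'wrist_torque': array([-0.00011792, -0.04708522,  0.0147954 ]), 'gripper_force': 0.0, 'grip_width': 0.08525238642408504}
scene (array([[ 0.59360365, -0.46548143,  0.65647677, -0.36789989],
       [-0.80474366, -0.34813393,  0.48082264, -0.66591498],
       [ 0.00472782, -0.81371359, -0.5812468 ,  0.95233314],
       [ 0.        ,  0.        ,  0.        ,  1.        ]]), array([ 51.92827854, 267.7923451 , 210.94700869]))
top (array([[-0.05481905, -0.97762358,  0.20309357,  0.29492032],
       [-0.99847836,  0.05245263, -0.01702027,  0.02340862],
       [ 0.00598663, -0.20371757, -0.97901139,  1.39632625],
       [ 0.        ,  0.        ,  0.        ,  1.        ]]), array([ 49.09969608, 283.94062891, 207.37572027]))
```

View pics/s1.png

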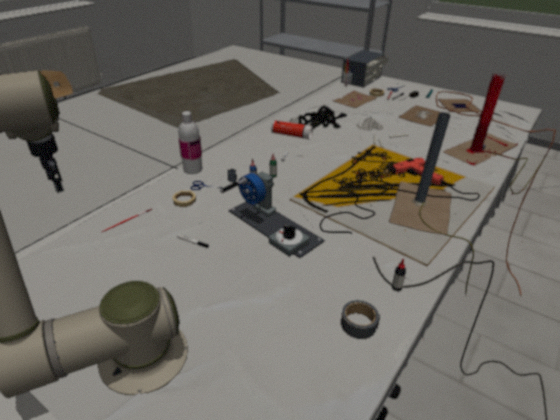

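View pics/t1.png

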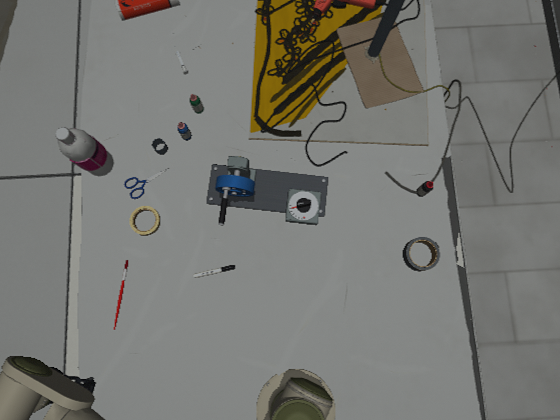

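The stand is visible in the top view: wheel at about (235,183), handle (223,207), knob (303,205). The base plate spans (208,163) to (327,217). I'll measure from these and zoom in.

```bash
python3 - <<'E'
from h import *
im,P,ok=cloud('top')
hsv=cv2.cvtColor(im,cv2.COLOR_RGB2HSV)
box=np.zeros(ok.shape,bool); box[150:235,195:340]=1
z=P[...,2]
plate=box&ok&(z>.006)&(z<.018)&(hsv[...,2]<110)
pts=P[plate][:,:2].astype(np.float32); print('plate',len(pts),cv2.minAreaRect(pts))
blue=box&(hsv[...,0]>98)&(hsv[...,0]<125)&(hsv[...,1]>140)
print('blue',blue.sum(),np.median(P[blue],0),cv2.minAreaRect(P[blue&ok][:,:2].astype(np.float32)))
dk=box&ok&(hsv[...,2]<60)&(z>.06)
for nm,m in(('handle',dk&(np.indices(ok.shape)[1]<240)),('knob',dk&(np.indices(ok.shape)[1]>280))):
    q=P[m]; print(nm,len(q),np.median(q,0),q.min(0),q.max(0),cv2.minAreaRect(q[:,:2].astype(np.float32)))
red=box&((hsv[...,0]<8)|(hsv[...,0]>172))&(hsv[...,1]>120)
v,u=np.nonzero(red)
print('red',[(a,b,P[b,a].round(3).tolist()) for a,b in zip(u,v)])
a=cv2.resize(im[150:235,195:340],None,fx=5,fy=5,interpolation=3)
cv2.imwrite('pics/t1c.png',a[:,:,::-1])
E
```

```text
plate 2538 ((0.668405294418335, 0.03581647574901581), (0.38741493225097656, 0.23538661003112793), 76.63260650634766)
blue 597 [0.62072073 0.13010358 0.17553877] ((0.6415133476257324, 0.1338859647512436), (0.1053546592593193, 0.06941358745098114), 82.02114868164062)
handle 291 [0.58367622 0.16451363 0.17021549] [0.51469992 0.12198056 0.07062659] [0.68013419 0.19259713 0.18681388] ((0.6011327505111694, 0.1640985906124115), (0.06711065024137497, 0.16290117800235748), 64.13145446777344)
knob 93 [ 0.57336145 -0.05618595  0.08342865] [ 0.55768698 -0.07710659  0.0600364 ] [ 0.59740395 -0.03770816  0.0923787 ] ((0.5751437544822693, -0.05677022039890289), (0.03873901069164276, 0.033509742468595505), 59.366310119628906)
red [(np.int64(296), np.int64(206), [0.575, -0.036, 0.057]), (np.int64(292), np.int64(207), [0.573, -0.024, 0.055]), (np.int64(293), np.int64(207), [0.573, -0.027, 0.053]), (np.int64(294), np.int64(207), [0.573, -0.03, 0.052]), (np.int64(295), np.int64(207), [0.573, -0.033, 0.051]), (np.int64(296), np.int64(207), [0.573, -0.036, 0.053]), (np.int64(304), np.int64(217), [0.541, -0.058, 0.055])]
```

View pics/t1c.png

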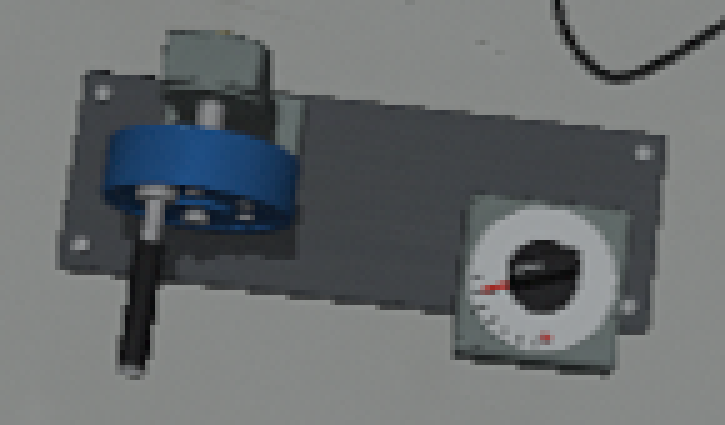

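The crop shows the wheel at (200,175), the sleeve from (148,245) to (133,365), and the knob at (545,275). The pointer tip is at (485,290) and the red pin at (546,338).

```bash
python3 - <<'E'
from h import *
def c(u,v,z): return ray('top',u/5+195-.4,v/5+150-.4,z=z)
s=[c(102,93,.013),c(80,244,.013),c(643,153,.013),c(628,306,.013)]
for p in s: print(p.round(4))
yd=(s[0]-s[2]+s[1]-s[3])[:2]; print('stand yaw from long', np.degrees(np.arctan2(-yd[0],yd[1])))
xd=(s[0]-s[1]+s[2]-s[3])[:2]; print('short',np.degrees(np.arctan2(xd[1],xd[0])))
im,P,ok=cloud('top'); hsv=cv2.cvtColor(im,cv2.COLOR_RGB2HSV)
m=np.zeros(ok.shape,bool); m[185:225,283:325]=1
w=m&(hsv[...,2]>150)&(hsv[...,1]<60)
v,u=np.nonzero(w); e=cv2.fitEllipse(cv2.convexHull(np.stack([u,v],1).astype(np.float32))); print('dial',e, np.median(P[w&ok],0)); zd=np.median(P[w&ok][:,2])
k=ray('top',*e[0],z=zd); print('knob ctr',k)
pin=c(546,338,zd+.003); tip=c(483,291,zd+.003); print('pin',pin-k,np.degrees(np.arctan2(*(pin-k)[1::-1])),'tip',np.degrees(np.arctan2(*(tip-k)[1::-1])))
# sleeve from depth
dk=ok&(hsv[...,2]<60); b=np.zeros(ok.shape,bool); b[197:226,217:229]=1
q=P[dk&b&(P[...,2]>.12)]; print('sleeve',len(q)); 
for f in (0,10,50,90,100): print(np.percentile(q,f,axis=0).round(4))
cc=q-q.mean(0); V=np.linalg.svd(cc)[2][0]; print(q.mean(0),V,np.degrees(np.arctan2(V[1],V[0])))
zt=np.median(q[:,2])
for px in((148,245),(133,365),(140,305)): print(c(*px,.165))
# blue face from scene
im,P,ok=cloud('scene'); hsv=cv2.cvtColor(im,cv2.COLOR_RGB2HSV)
bl=ok&(hsv[...,0]>98)&(hsv[...,0]<125)&(hsv[...,1]>140); bl[:160]=0;bl[215:]=0;bl[:,:230]=0;bl[:,285:]=0
q=P[bl]; print('blue scene',len(q),q.mean(0),np.percentile(q,2,axis=0),np.percentile(q,98,axis=0))
E
```

```text
[0.7183 0.2077 0.013 ]
[0.6222 0.2236 0.013 ]
[ 0.6616 -0.1274  0.013 ]
[ 0.5652 -0.1112  0.013 ]
stand yaw from long -9.634271630443616
short -9.467526584998888
dial ((302.98236083984375, 205.3164520263672), (28.26685905456543, 28.529603958129883), 110.38873291015625) [ 0.57892844 -0.05989664  0.04563569]
knob ctr [ 0.57836272 -0.05754909  0.04563569]
pin [-3.69161466e-02  3.59078632e-05  3.00000000e-03] 179.94426914638538 tip 99.9966872041281
sleeve 146
[0.5147 0.1556 0.164 ]
[0.523  0.1616 0.1711]
[0.5501 0.1683 0.175 ]
[0.5768 0.1756 0.1783]
[0.5837 0.1794 0.1808]
[0.55012627 0.16829298 0.17460318] [-0.98967583  0.14330993  0.00200133] 171.76056002968636
[0.58370349 0.16437503 0.165     ]
[0.5173297  0.17439923 0.165     ]
[0.55035071 0.16968673 0.165     ]
blue scene 455 [0.62208829 0.1189717  0.14648641] [0.60419123 0.08327532 0.08464377] [0.67176635 0.18415475 0.19172451]
```

Stand yaw is about -9.5°. The knob is at about (0.578,-0.058) with the pointer near 100° (knob angle about 1.23), and the wheel axis is at about (0.542,0.151). Next I move above the knob with the jaw line across the bar.

>>> servo_tool:
  steps:
    - {"tx": 2.5,"ty": -3.44,"yaw": -3.75}
    - {"tx": 2.5,"ty": -3.44,"yaw": -3.75}
    - {"tx": 2.5,"ty": -3.44,"yaw": -3.75}
    - {"tx": 2.5,"ty": -3.44,"yaw": -3.75}
    - {"tx": 2.5,"ty": -3.44,"yaw": -3.75}
    - {"tx": 2.5,"ty": -3.44,"yaw": -3.75}
    - {"tx": 2.5,"ty": -3.44,"yaw": -3.75}
    - {"tx": 2.5,"ty": -3.44,"yaw": -3.75}
    - {"tx": 2.5,"ty": -3.44,"yaw": -3.75}
    - {"tx": 2.5,"ty": -3.44,"yaw": -3.75}
    - {"tx": 2.5,"ty": -3.44,"yaw": -3.75}
    - {"tx": 2.5,"ty": -3.44,"yaw": -3.75}
    - {"tx": 2.5,"ty": -3.44,"yaw": -3.75}
    - {"tx": 2.5,"ty": -3.44,"yaw": -3.75}
    - {"tx": 2.5,"ty": -3.44,"yaw": -3.75}
    - {"tx": 2.5,"ty": -3.44,"yaw": -3.75}
    - {"tx": 2.5,"ty": -3.44,"yaw": -3.75}
    - {"claw": 5}
    - {"claw": 5}

```text
invalid input at $.steps[0]: expected keys tx, ty, tz, yaw, claw
```

```bash
python3 - <<'E'
from h import *
s=env.observe(); print(s['time_s'],s['q'],s['position'],s['tool_rot'],s['ft_force'])
shot('wrist','w1.png'); m=env.camera_model('wrist'); print(m)
E
```

```text
0.1 [ 6.14031401e+01  2.18371861e+01  7.43784838e+01  1.35870624e-03
  8.38578903e+01 -1.23345397e+01] [0.15389174 0.52779128 0.24978432] [[-9.59988852e-01  2.80037500e-01 -6.35217158e-04]
 [ 2.80038062e-01  9.59988249e-01 -1.11596309e-03]
 [ 2.97289495e-04 -1.24919710e-03 -9.99999176e-01]] [ 1.18907899 -0.5628187   0.33456616]
{'fovy': 65.70646984690485, 'cx': 272.94908274513307, 'cy': 207.73558174296258, 'T': array([[ 2.79542537e-01,  9.27506545e-01,  2.48168448e-01,
         9.29982617e-02],
       [ 9.60132940e-01, -2.69816700e-01, -7.31005213e-02,
         5.45535216e-01],
       [-8.41220363e-04,  2.58709407e-01, -9.65954831e-01,
         3.73815653e-01],
       [ 0.00000000e+00,  0.00000000e+00,  0.00000000e+00,
         1.00000000e+00]])}
```

View pics/w1.png

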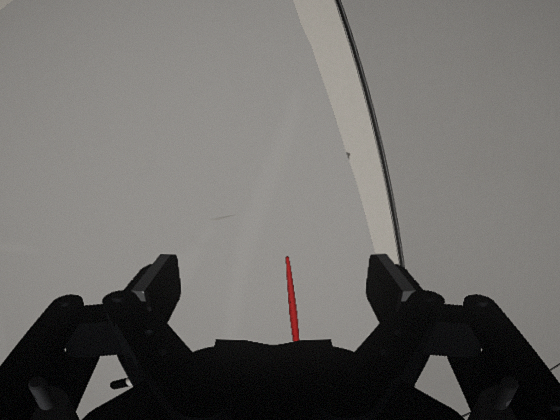

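The move was refused because every row needs all five keys, so this picture only shows the start pose: fingers and bare table. I'll resend it with all the keys.

>>> servo_tool:
  steps:
    - {"tx": 2.5,"ty": -3.44,"tz": 0,"yaw": -3.75,"claw": 5}
    - {"tx": 2.5,"ty": -3.44,"tz": 0,"yaw": -3.75,"claw": 5}
    - {"tx": 2.5,"ty": -3.44,"tz": 0,"yaw": -3.75,"claw": 5}
    - {"tx": 2.5,"ty": -3.44,"tz": 0,"yaw": -3.75,"claw": 5}
    - {"tx": 2.5,"ty": -3.44,"tz": 0,"yaw": -3.75,"claw": 5}
    - {"tx": 2.5,"ty": -3.44,"tz": 0,"yaw": -3.75,"claw": 5}
    - {"tx": 2.5,"ty": -3.44,"tz": 0,"yaw": -3.75,"claw": 5}
    - {"tx": 2.5,"ty": -3.44,"tz": 0,"yaw": -3.75,"claw": 5}
    - {"tx": 2.5,"ty": -3.44,"tz": 0,"yaw": -3.75,"claw": 5}
    - {"tx": 2.5,"ty": -3.44,"tz": 0,"yaw": -3.75,"claw": 5}
    - {"tx": 2.5,"ty": -3.44,"tz": 0,"yaw": -3.75,"claw": 5}
    - {"tx": 2.5,"ty": -3.44,"tz": 0,"yaw": -3.75,"claw": 5}
    - {"tx": 2.5,"ty": -3.44,"tz": 0,"yaw": -3.75,"claw": 5}
    - {"tx": 2.5,"ty": -3.44,"tz": 0,"yaw": -3.75,"claw": 5}
    - {"tx": 2.5,"ty": -3.44,"tz": 0,"yaw": -3.75,"claw": 5}
    - {"tx": 2.5,"ty": -3.44,"tz": 0,"yaw": -3.75,"claw": 5}
    - {"tx": 2.5,"ty": -3.44,"tz": 0,"yaw": -3.75,"claw": 5}
    - {"tx": 0,"ty": 0,"tz": 0,"yaw": 0,"claw": 5}
    - {"tx": 0,"ty": 0,"tz": 0,"yaw": 0,"claw": 5}

```text
time_s: 2.05
position: [0.579, -0.0573, 0.2496]
tool_rot: [[-0.173, 0.985, -0.001], [0.985, 0.173, 0.001], [0.001, -0.001, -1.0]]
ft_force: [0.4, 0.7, -0.6]
grip_width: 0.0501
gripper_force: 0.0
```

```bash
python3 - <<'E'
from h import *
print(env.observe()['q'])
shot('wrist','w2.png')
E
```

```text
[-1.73087977e+01  2.51000131e+01  6.90999392e+01  8.49221209e-03
  8.58878913e+01 -2.72522101e+01]
```

View pics/w2.png

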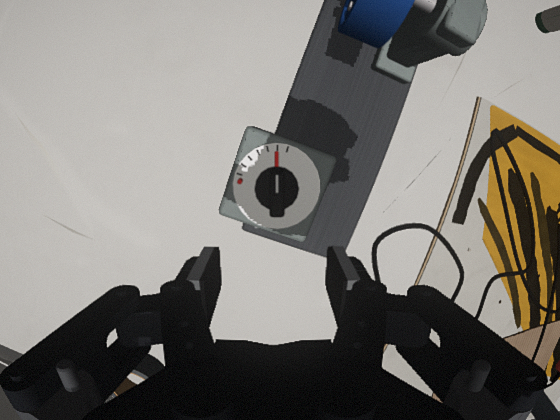

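The wrist view shows the dial centre near (277,187), the pointer tip at (276,152) and the pin at (240,181). The bar lies along the image vertical, so the jaws are aligned with it. I'll compute the knob's position.

```bash
cat >> h.py <<'E'
def fray(u,v,z):
    im,d,T,p=load('wrist'); f=210/np.tan(np.radians(p[0]/2)); x=np.array([u-p[1],v-p[2]]); r=np.hypot(*x); a=r/f
    k=T[:3,:3]@np.array([*(x/r*np.sin(a)),np.cos(a)]); return T[:3,3]+k*(z-T[2,3])/k[2]
E
python3 - <<'E'
from h import *
im,d,T,p=load('wrist'); hsv=cv2.cvtColor(im,cv2.COLOR_RGB2HSV)
b=np.zeros(d.shape,bool); b[135:235,225:330]=1
g=cv2.connectedComponents((b&(hsv[...,2]<60)).astype(np.uint8))[1]; m=g==g[190,270]
c=np.argwhere(m)[:,::-1].astype(np.float32); print('black',len(c),c.min(0),c.max(0),c.mean(0))
w=b&(hsv[...,2]>120)&(hsv[...,1]<40)
red=b&((hsv[...,0]<8)|(hsv[...,0]>172))&(hsv[...,1]>120)
n,l,st,ce=cv2.connectedComponentsWithStats(red.astype(np.uint8))
k0=fray(277,187,.046)
for i in range(1,n):
    if st[i,4]>4:
        q=fray(*ce[i],.052); print(st[i],ce[i],q.round(4))
for px in((277,187,.046),(277,185,.046),(277,192,.089),(277,216,.06),(277,170,.06),(299,188,.059),(255,188,.059)): print(px,fray(*px).round(4))
e=cv2.fitEllipse(cv2.convexHull(np.argwhere(w)[:,::-1].astype(np.float32))); print(e, fray(*e[0],.046).round(4))
E
```

```text
black 1495 [255. 167.] [297. 216.] [276.18195 189.91772]
[275 151   3  16  47] [276.0212766  158.65957447] [ 0.5782 -0.0274  0.052 ]
[238 179   4   5  17] [239.58823529 180.88235294] [ 0.546  -0.0558  0.052 ]
(277, 187, 0.046) [ 0.5845 -0.0566  0.046 ]
(277, 185, 0.046) [ 0.5841 -0.0546  0.046 ]
(277, 192, 0.089) [ 0.5833 -0.0528  0.089 ]
(277, 216, 0.06) [ 0.5891 -0.0832  0.06  ]
(277, 170, 0.06) [ 0.5808 -0.0373  0.06  ]
(299, 188, 0.059) [ 0.6055 -0.0513  0.059 ]
(255, 188, 0.059) [ 0.5626 -0.0589  0.059 ]
((245.5250244140625, 184.27227783203125), (102.51884460449219, 149.20950317382812), 91.5949478149414) [ 0.5521 -0.0594  0.046 ]
```

The two views agree to about 5 mm, so I take (0.581,-0.057) and a pointer angle near 99.7°, which means about 71° of turn. Descending and gripping.

>>> servo_tool:
  steps:
    - {"tx": 0.2,"ty": 0.05,"tz": -3.5,"yaw": 0,"claw": 5}
    - {"tx": 0,"ty": 0,"tz": -3.5,"yaw": 0,"claw": 5}
    - {"tx": 0,"ty": 0,"tz": -3.5,"yaw": 0,"claw": 5}
    - {"tx": 0,"ty": 0,"tz": -3.0,"yaw": 0,"claw": 5}
    - {"tx": 0,"ty": 0,"tz": -2.0,"yaw": 0,"claw": 5}
    - {"tx": 0,"ty": 0,"tz": -1.1,"yaw": 0,"claw": 5}
    - {"tx": 0,"ty": 0,"tz": 0,"yaw": 0,"claw": 3}
    - {"tx": 0,"ty": 0,"tz": 0,"yaw": 0,"claw": 1.0}
    - {"tx": 0,"ty": 0,"tz": 0,"yaw": 0,"claw": 1.0}
    - {"tx": 0,"ty": 0,"tz": 0,"yaw": 0,"claw": 1.0}
    - {"tx": 0,"ty": 0,"tz": 0,"yaw": 0,"claw": 1.0}
  newtons: 25

```text
time_s: 3.2
position: [0.5817, -0.0562, 0.0857]
tool_rot: [[-0.174, 0.985, 0.003], [0.985, 0.174, -0.0], [-0.001, 0.003, -1.0]]
ft_force: [0.1, 3.0, 6.9]
grip_width: 0.0134
gripper_force: 29.5
```

>>> servo_tool:
  steps:
    - {"tx": 0,"ty": 0,"tz": 0.3,"yaw": 0,"claw": 1}
    - {"tx": 0,"ty": 0,"tz": 0,"yaw": 5,"claw": 1}
    - {"tx": 0,"ty": 0,"tz": 0,"yaw": 7,"claw": 1}
    - {"tx": 0,"ty": 0,"tz": 0,"yaw": 7,"claw": 1}
    - {"tx": 0,"ty": 0,"tz": 0,"yaw": 7,"claw": 1}
    - {"tx": 0,"ty": 0,"tz": 0,"yaw": 7,"claw": 1}
    - {"tx": 0,"ty": 0,"tz": 0,"yaw": 7,"claw": 1}
    - {"tx": 0,"ty": 0,"tz": 0,"yaw": 7,"claw": 1}
    - {"tx": 0,"ty": 0,"tz": 0,"yaw": 7,"claw": 1}
    - {"tx": 0,"ty": 0,"tz": 0,"yaw": 7,"claw": 1}
    - {"tx": 0,"ty": 0,"tz": 0,"yaw": 5,"claw": 1}
    - {"tx": 0,"ty": 0,"tz": 0,"yaw": 0,"claw": 1}

```text
time_s: 4.4
position: [0.5815, -0.0563, 0.086]
tool_rot: [[-0.971, 0.24, 0.001], [0.24, 0.971, 0.0], [-0.0, 0.001, -1.0]]
ft_force: [7.3, 0.1, -15.7]
grip_width: 0.0133
gripper_force: 27.2
```

```bash
python3 - <<'E'
from h import *
s=env.observe(); print(s['q'],s['wrist_torque'],s['ft_force'],s['position'],np.degrees(np.arctan2(s['tool_rot'][1,0],s['tool_rot'][0,0])))
E
```

```text
[-1.71473332e+01  3.44632151e+01  8.19771049e+01  3.40438716e-02
  6.35336828e+01 -9.32835244e+01] [-0.0024629  -1.47309395  0.00731685] [  7.33577834   0.13833111 -15.6950045 ] [ 0.58152603 -0.05632816  0.08600829] 166.1210187780102
```

>>> servo_tool:
  steps:
    - {"tx": 0,"ty": 0,"tz": -0.15,"yaw": 2,"claw": 1}
    - {"tx": 0,"ty": 0,"tz": 0,"yaw": 2,"claw": 1}
    - {"tx": 0,"ty": 0,"tz": 0,"yaw": 0,"claw": 1}

```text
time_s: 4.7
position: [0.5816, -0.0563, 0.0859]
tool_rot: [[-0.985, 0.174, 0.002], [0.174, 0.985, -0.0], [-0.002, 0.0, -1.0]]
ft_force: [5.2, 1.7, -3.8]
grip_width: 0.0135
gripper_force: 28.9
```

```bash
cat > o.py <<'E'
from h import *
s=env.observe(); print(s['time_s'],s['q'],s['wrist_torque'],s['ft_force'],s['position'],np.degrees(np.arctan2(s['tool_rot'][1,0],s['tool_rot'][0,0])))
E
python3 o.py
```

```text
4.7 [-1.71428290e+01  3.44515410e+01  8.20173322e+01  2.14695761e-02
  6.34431039e+01 -9.71577714e+01] [ 0.11777254 -0.81040994  0.01517454] [ 5.23462618  1.70808099 -3.75602652] [ 0.58155877 -0.05634028  0.0859368 ] 170.0053519880246
```

>>> servo_tool:
  steps:
    - {"tx": 0,"ty": 0,"tz": 0,"yaw": 1.5,"claw": 1}
    - {"tx": 0,"ty": 0,"tz": 0,"yaw": 1.5,"claw": 1}
    - {"tx": 0,"ty": 0,"tz": 0,"yaw": 0,"claw": 1}

```text
time_s: 5.0
position: [0.5816, -0.0564, 0.086]
tool_rot: [[-0.992, 0.125, 0.002], [0.125, 0.992, 0.001], [-0.002, 0.001, -1.0]]
ft_force: [4.7, 1.7, -3.5]
grip_width: 0.0137
gripper_force: 41.6
```

```bash
python3 o.py
```

```text
5.0 [-1.71608601e+01  3.44454570e+01  8.20169244e+01  6.96914031e-02
  6.34455185e+01 -1.00027040e+02] [ 0.18428805 -0.85139987 -1.13012833] [ 4.74620958  1.73623271 -3.51101474] [ 0.58159224 -0.05635119  0.0859996 ] 172.8350346386845
```

The stop is reached: the torque rose to -1.1 N m at yaw about 171–173°. I'll open, lift, and move above the handle.

>>> servo_tool:
  steps:
    - {"tx": 0,"ty": 0,"tz": 0,"yaw": 0,"claw": 5}
    - {"tx": 0,"ty": 0,"tz": 0,"yaw": 0,"claw": 5}
    - {"tx": 0,"ty": 0,"tz": 0,"yaw": 0,"claw": 5}
    - {"tx": 0,"ty": 0,"tz": 2,"yaw": 0,"claw": 5}
    - {"tx": 0,"ty": 0,"tz": 4,"yaw": 0,"claw": 5}
    - {"tx": 0,"ty": 0,"tz": 4,"yaw": 0,"claw": 5}
    - {"tx": 0,"ty": 0,"tz": 4,"yaw": 0,"claw": 5}
    - {"tx": 0,"ty": 0,"tz": 3.5,"yaw": -2.3,"claw": 5}
    - {"tx": -0.6,"ty": 3.8,"tz": 0,"yaw": 0,"claw": 5}
    - {"tx": -0.6,"ty": 3.8,"tz": 0,"yaw": 0,"claw": 5}
    - {"tx": -0.6,"ty": 3.8,"tz": 0,"yaw": 0,"claw": 5}
    - {"tx": -0.6,"ty": 3.8,"tz": 0,"yaw": 0,"claw": 5}
    - {"tx": -0.6,"ty": 3.8,"tz": 0,"yaw": 0,"claw": 5}
    - {"tx": -0.6,"ty": 3.8,"tz": 0,"yaw": 0,"claw": 5}
    - {"tx": 0,"ty": 0,"tz": 0,"yaw": 0,"claw": 5}
    - {"tx": 0,"ty": 0,"tz": 0,"yaw": 0,"claw": 5}

```text
time_s: 6.6
position: [0.5447, 0.1721, 0.2609]
tool_rot: [[-0.987, 0.16, -0.0], [0.16, 0.987, -0.001], [0.0, -0.001, -1.0]]
ft_force: [0.6, -0.2, 0.1]
grip_width: 0.0501
gripper_force: 0.0
```

```bash
python3 o.py; python3 - <<'E'
from h import *
shot('wrist','w3.png');im,d=shot('top','t3.png')
a=cv2.resize(im[175:235,270:340],None,fx=8,fy=8,interpolation=3)
b,_=cv2.imread('pics/w3.png'),0
cv2.imwrite('pics/t3c.png',a[:,:,::-1])
E
```

```text
6.6 [ 5.67185942e+00  2.35739613e+01  6.97258055e+01 -2.96420506e-02
  8.67084033e+01 -7.51000100e+01] [-0.01585068  0.02035987  0.01822924] [ 0.63700284 -0.21180547  0.1357098 ] [0.54472198 0.17205458 0.26085486] 170.77357345042614
```

View pics/w3.png

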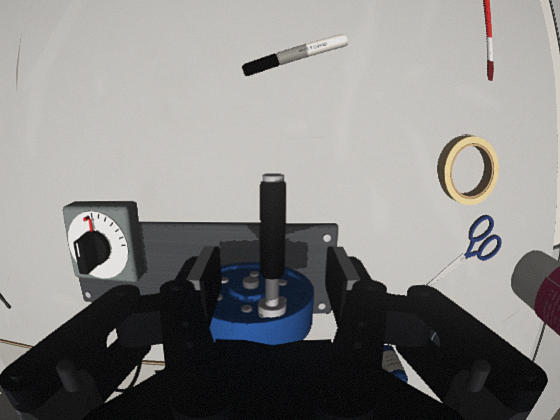

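View pics/t3c.png

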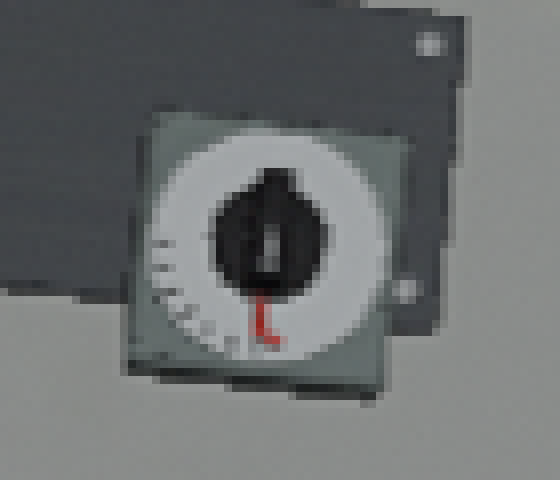

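The knob reads zero, with the red pointer against the pin in both views. The sleeve at (272,175–280) in the wrist view is centred and parallel between the jaws. Descending to grip it.

>>> servo_tool:
  steps:
    - {"tx": 0,"ty": 0,"tz": -2.5,"yaw": 0,"claw": 5}
    - {"tx": 0,"ty": 0,"tz": -3,"yaw": 0,"claw": 5}
    - {"tx": 0,"ty": 0,"tz": -2.5,"yaw": 0,"claw": 5}
    - {"tx": 0,"ty": 0,"tz": -1.1,"yaw": 0,"claw": 5}
    - {"tx": 0,"ty": 0,"tz": 0,"yaw": 0,"claw": 3}
    - {"tx": 0,"ty": 0,"tz": 0,"yaw": 0,"claw": 1}
    - {"tx": 0,"ty": 0,"tz": 0,"yaw": 0,"claw": 1}
    - {"tx": 0,"ty": 0,"tz": 0,"yaw": 0,"claw": 1}
    - {"tx": 0,"ty": 0,"tz": 0,"yaw": 0,"claw": 1}
  newtons: 60

```text
time_s: 7.6
position: [0.5457, 0.1715, 0.1712]
tool_rot: [[-0.987, 0.162, 0.003], [0.162, 0.987, -0.0], [-0.003, 0.0, -1.0]]
ft_force: [-0.5, -0.9, 5.9]
grip_width: 0.0161
gripper_force: 59.1
```

```bash
python3 o.py; python3 - <<'E'
from h import *
s=env.observe(); p=s['position']
K=np.array([.5816,-.0563]); a=np.radians(-9.4); R=np.array([[np.cos(a),-np.sin(a)],[np.sin(a),np.cos(a)]])
ax=K-R@[.07,-.2]; print('axis',ax,'handle in stand',R.T@(p[:2]-ax),p[2]-.135)
E
```

```text
7.6 [ 5.60408261e+00  2.77750688e+01  7.82158998e+01 -2.93259710e-02
  7.38341285e+01 -7.50657599e+01] [-0.35232292 -0.10358834 -0.11876385] [-0.50437178 -0.92603348  5.90725707] [0.54572957 0.171495   0.17116368] 170.6779370062475
axis [0.54520514 0.15244725] handle in stand [-0.00259361  0.01887763] 0.03616367761723632
```

Gripped: width 16 mm, radius about 40.8 mm, wheel angle about -27.5°. Now the crank path, in world-axis steps.

```bash
python3 - <<'E'
import numpy as np
t=np.radians(-27+9*np.arange(41)); y=-4*np.sin(t); z=4*np.cos(t)
P=np.stack([.163*y,.987*y,z],1).round(2); D=np.diff(P,axis=0).round(2)
for k in range(0,40): print(k,-27+9*(k+1),*D[k])
E
```

```text
0 -18 -0.1 -0.57 0.24
1 -9 -0.1 -0.6 0.15
2 0 -0.1 -0.62 0.05
3 9 -0.1 -0.62 -0.05
4 18 -0.1 -0.6 -0.15
5 27 -0.1 -0.57 -0.24
6 36 -0.08 -0.53 -0.32
7 45 -0.08 -0.47 -0.41
8 54 -0.07 -0.4 -0.48
9 63 -0.05 -0.33 -0.53
10 72 -0.04 -0.23 -0.58
11 81 -0.02 -0.15 -0.61
12 90 -0.01 -0.05 -0.63
13 99 0.01 0.05 -0.63
14 108 0.02 0.15 -0.61
15 117 0.04 0.23 -0.58
16 126 0.05 0.33 -0.53
17 135 0.07 0.4 -0.48
18 144 0.08 0.47 -0.41
19 153 0.08 0.53 -0.32
20 162 0.1 0.57 -0.24
21 171 0.1 0.6 -0.15
22 180 0.1 0.62 -0.05
23 189 0.1 0.62 0.05
24 198 0.1 0.6 0.15
25 207 0.1 0.57 0.24
26 216 0.08 0.53 0.32
27 225 0.08 0.47 0.41
28 234 0.07 0.4 0.48
29 243 0.05 0.33 0.53
30 252 0.04 0.23 0.58
31 261 0.02 0.15 0.61
32 270 0.01 0.05 0.63
33 279 -0.01 -0.05 0.63
34 288 -0.02 -0.15 0.61
35 297 -0.04 -0.23 0.58
36 306 -0.05 -0.33 0.53
37 315 -0.07 -0.4 0.48
38 324 -0.08 -0.47 0.41
39 333 -0.08 -0.53 0.32
```

First quarter, to check the forces.

>>> servo_tool:
  steps:
    - {"tx": -0.1,"ty": -0.57,"tz": 0.24,"yaw": 0,"claw": 1}
    - {"tx": -0.1,"ty": -0.6,"tz": 0.15,"yaw": 0,"claw": 1}

```text
time_s: 7.8
position: [0.5439, 0.1608, 0.175]
tool_rot: [[-0.987, 0.161, 0.004], [0.161, 0.987, 0.002], [-0.003, 0.003, -1.0]]
ft_force: [3.2, 3.7, 3.1]
grip_width: 0.0164
gripper_force: 59.0
```

>>> servo_tool:
  steps:
    - {"tx": -0.1,"ty": -0.62,"tz": 0.05,"yaw": 0,"claw": 1}
    - {"tx": -0.1,"ty": -0.62,"tz": -0.05,"yaw": 0,"claw": 1}

```text
time_s: 8.0
position: [0.5418, 0.1482, 0.1754]
tool_rot: [[-0.987, 0.161, 0.004], [0.161, 0.987, 0.002], [-0.004, 0.002, -1.0]]
ft_force: [0.8, 3.1, 6.7]
grip_width: 0.0161
gripper_force: 59.3
```

>>> servo_tool:
  steps:
    - {"tx": -0.1,"ty": -0.6,"tz": -0.15,"yaw": 0,"claw": 1}
    - {"tx": -0.1,"ty": -0.57,"tz": -0.24,"yaw": 0,"claw": 1}

```text
time_s: 8.2
position: [0.5397, 0.1361, 0.1717]
tool_rot: [[-0.987, 0.161, 0.004], [0.161, 0.987, 0.001], [-0.004, 0.002, -1.0]]
ft_force: [0.4, 1.7, 10.4]
grip_width: 0.0161
gripper_force: 59.5
```

>>> servo_tool:
  steps:
    - {"tx": -0.08,"ty": -0.53,"tz": -0.32,"yaw": 0,"claw": 1}
    - {"tx": -0.08,"ty": -0.47,"tz": -0.41,"yaw": 0,"claw": 1}

```text
time_s: 8.4
position: [0.538, 0.1257, 0.1643]
tool_rot: [[-0.987, 0.162, 0.003], [0.162, 0.987, 0.0], [-0.003, 0.001, -1.0]]
ft_force: [-0.3, -0.8, 8.3]
grip_width: 0.0162
gripper_force: 59.6
```

>>> servo_tool:
  steps:
    - {"tx": -0.07,"ty": -0.4,"tz": -0.48,"yaw": 0,"claw": 1}
    - {"tx": -0.05,"ty": -0.33,"tz": -0.53,"yaw": 0,"claw": 1}

```text
time_s: 8.6
position: [0.5367, 0.1181, 0.1539]
tool_rot: [[-0.987, 0.162, 0.003], [0.162, 0.987, -0.001], [-0.003, -0.0, -1.0]]
ft_force: [-0.8, -0.7, 7.6]
grip_width: 0.0159
gripper_force: 59.6
```

>>> servo_tool:
  steps:
    - {"tx": -0.04,"ty": -0.23,"tz": -0.58,"yaw": 0,"claw": 1}
    - {"tx": -0.02,"ty": -0.15,"tz": -0.61,"yaw": 0,"claw": 1}

```text
time_s: 8.8
position: [0.5361, 0.1143, 0.1416]
tool_rot: [[-0.987, 0.162, 0.002], [0.162, 0.987, -0.001], [-0.002, -0.0, -1.0]]
ft_force: [-0.4, -0.3, 6.5]
grip_width: 0.0164
gripper_force: 59.5
```

>>> servo_tool:
  steps:
    - {"tx": -0.01,"ty": -0.05,"tz": -0.63,"yaw": 0,"claw": 1}
    - {"tx": 0.01,"ty": 0.05,"tz": -0.63,"yaw": 0,"claw": 1}

```text
time_s: 9.0
position: [0.5361, 0.1144, 0.1288]
tool_rot: [[-0.987, 0.162, 0.002], [0.162, 0.987, -0.001], [-0.002, -0.0, -1.0]]
ft_force: [-0.5, 0.1, 7.4]
grip_width: 0.0161
gripper_force: 59.5
```

>>> servo_tool:
  steps:
    - {"tx": 0.02,"ty": 0.15,"tz": -0.61,"yaw": 0,"claw": 1}
    - {"tx": 0.04,"ty": 0.23,"tz": -0.58,"yaw": 0,"claw": 1}

```text
time_s: 9.2
position: [0.5368, 0.1184, 0.1169]
tool_rot: [[-0.987, 0.162, 0.002], [0.162, 0.987, -0.0], [-0.002, 0.0, -1.0]]
ft_force: [-0.1, 1.0, 7.3]
grip_width: 0.0163
gripper_force: 59.6
```

>>> servo_tool:
  steps:
    - {"tx": 0.05,"ty": 0.33,"tz": -0.53,"yaw": 0,"claw": 1}
    - {"tx": 0.07,"ty": 0.4,"tz": -0.48,"yaw": 0,"claw": 1}

```text
time_s: 9.4
position: [0.538, 0.1258, 0.1068]
tool_rot: [[-0.987, 0.162, 0.002], [0.162, 0.987, -0.0], [-0.002, 0.0, -1.0]]
ft_force: [0.1, 0.3, 9.0]
grip_width: 0.0159
gripper_force: 59.7
```

>>> servo_tool:
  steps:
    - {"tx": 0.08,"ty": 0.47,"tz": -0.41,"yaw": 0,"claw": 1}
    - {"tx": 0.08,"ty": 0.53,"tz": -0.32,"yaw": 0,"claw": 1}

```text
time_s: 9.6
position: [0.5397, 0.1359, 0.0997]
tool_rot: [[-0.987, 0.162, 0.003], [0.162, 0.987, -0.0], [-0.003, 0.0, -1.0]]
ft_force: [-0.7, -1.4, 10.2]
grip_width: 0.0159
gripper_force: 59.8
```

>>> servo_tool:
  steps:
    - {"tx": 0.1,"ty": 0.57,"tz": -0.24,"yaw": 0,"claw": 1}
    - {"tx": 0.1,"ty": 0.6,"tz": -0.15,"yaw": 0,"claw": 1}

```text
time_s: 9.8
position: [0.5418, 0.1476, 0.096]
tool_rot: [[-0.987, 0.162, 0.003], [0.162, 0.987, -0.0], [-0.003, 0.0, -1.0]]
ft_force: [-0.9, -2.0, 11.7]
grip_width: 0.0163
gripper_force: 60.0
```

>>> servo_tool:
  steps:
    - {"tx": 0.1,"ty": 0.62,"tz": -0.05,"yaw": 0,"claw": 1}
    - {"tx": 0.1,"ty": 0.62,"tz": 0.05,"yaw": 0,"claw": 1}

```text
time_s: 10.0
position: [0.5438, 0.1597, 0.0961]
tool_rot: [[-0.987, 0.162, 0.003], [0.162, 0.987, -0.001], [-0.003, -0.0, -1.0]]
ft_force: [-1.0, -5.3, 12.0]
grip_width: 0.0161
gripper_force: 60.0
```

>>> servo_tool:
  steps:
    - {"tx": 0.1,"ty": 0.6,"tz": 0.15,"yaw": 0,"claw": 1}
    - {"tx": 0.1,"ty": 0.57,"tz": 0.24,"yaw": 0,"claw": 1}

```text
time_s: 10.2
position: [0.5457, 0.1711, 0.0999]
tool_rot: [[-0.987, 0.162, 0.002], [0.162, 0.987, -0.002], [-0.002, -0.001, -1.0]]
ft_force: [-0.2, -7.3, 9.3]
grip_width: 0.0162
gripper_force: 59.8
```

>>> servo_tool:
  steps:
    - {"tx": 0.08,"ty": 0.53,"tz": 0.32,"yaw": 0,"claw": 1}
    - {"tx": 0.08,"ty": 0.47,"tz": 0.41,"yaw": 0,"claw": 1}

```text
time_s: 10.4
position: [0.5473, 0.1808, 0.107]
tool_rot: [[-0.987, 0.162, 0.002], [0.162, 0.987, -0.002], [-0.002, -0.001, -1.0]]
ft_force: [1.0, -7.9, 5.5]
grip_width: 0.0162
gripper_force: 59.5
```

>>> servo_tool:
  steps:
    - {"tx": 0.07,"ty": 0.4,"tz": 0.48,"yaw": 0,"claw": 1}
    - {"tx": 0.05,"ty": 0.33,"tz": 0.53,"yaw": 0,"claw": 1}

```text
time_s: 10.6
position: [0.5486, 0.1881, 0.1168]
tool_rot: [[-0.987, 0.162, 0.002], [0.162, 0.987, -0.002], [-0.002, -0.001, -1.0]]
ft_force: [2.0, -7.3, 1.9]
grip_width: 0.0159
gripper_force: 59.2
```

>>> servo_tool:
  steps:
    - {"tx": 0.04,"ty": 0.23,"tz": 0.58,"yaw": 0,"claw": 1}
    - {"tx": 0.02,"ty": 0.15,"tz": 0.61,"yaw": 0,"claw": 1}

```text
time_s: 10.8
position: [0.5492, 0.1921, 0.1285]
tool_rot: [[-0.987, 0.162, 0.002], [0.162, 0.987, -0.001], [-0.002, -0.001, -1.0]]
ft_force: [3.9, -6.4, -0.0]
grip_width: 0.0165
gripper_force: 59.0
```

>>> servo_tool:
  steps:
    - {"tx": 0.01,"ty": 0.05,"tz": 0.63,"yaw": 0,"claw": 1}
    - {"tx": -0.01,"ty": -0.05,"tz": 0.63,"yaw": 0,"claw": 1}

```text
time_s: 11.0
position: [0.5492, 0.1924, 0.141]
tool_rot: [[-0.987, 0.162, 0.002], [0.162, 0.987, -0.001], [-0.002, -0.0, -1.0]]
ft_force: [5.3, -3.7, -1.5]
grip_width: 0.0163
gripper_force: 58.8
```

>>> servo_tool:
  steps:
    - {"tx": -0.02,"ty": -0.15,"tz": 0.61,"yaw": 0,"claw": 1}
    - {"tx": -0.04,"ty": -0.23,"tz": 0.58,"yaw": 0,"claw": 1}

```text
time_s: 11.2
position: [0.5486, 0.1889, 0.153]
tool_rot: [[-0.987, 0.162, 0.002], [0.162, 0.987, 0.0], [-0.002, 0.001, -1.0]]
ft_force: [6.1, -1.5, -1.1]
grip_width: 0.0163
gripper_force: 58.8
```

>>> servo_tool:
  steps:
    - {"tx": -0.05,"ty": -0.33,"tz": 0.53,"yaw": 0,"claw": 1}
    - {"tx": -0.07,"ty": -0.4,"tz": 0.48,"yaw": 0,"claw": 1}

```text
time_s: 11.4
position: [0.5474, 0.1819, 0.1633]
tool_rot: [[-0.987, 0.162, 0.003], [0.162, 0.987, 0.001], [-0.003, 0.002, -1.0]]
ft_force: [5.3, 0.3, -2.7]
grip_width: 0.0162
gripper_force: 58.8
```

>>> servo_tool:
  steps:
    - {"tx": -0.08,"ty": -0.47,"tz": 0.41,"yaw": 0,"claw": 1}
    - {"tx": -0.08,"ty": -0.53,"tz": 0.32,"yaw": 0,"claw": 1}

```text
time_s: 11.6
position: [0.5458, 0.1722, 0.1708]
tool_rot: [[-0.987, 0.161, 0.003], [0.161, 0.987, 0.002], [-0.003, 0.002, -1.0]]
ft_force: [5.0, 2.7, 0.6]
grip_width: 0.0164
gripper_force: 59.1
```

>>> servo_tool:
  steps:
    - {"tx": -0.1,"ty": -0.57,"tz": 0.24,"yaw": 0,"claw": 1}
    - {"tx": -0.1,"ty": -0.6,"tz": 0.15,"yaw": 0,"claw": 1}

```text
time_s: 11.8
position: [0.5438, 0.1607, 0.175]
tool_rot: [[-0.987, 0.161, 0.004], [0.161, 0.987, 0.002], [-0.003, 0.003, -1.0]]
ft_force: [4.1, 3.1, 3.0]
grip_width: 0.0164
gripper_force: 59.2
```

>>> servo_tool:
  steps:
    - {"tx": -0.1,"ty": -0.62,"tz": 0.05,"yaw": 0,"claw": 1}
    - {"tx": -0.1,"ty": -0.62,"tz": -0.05,"yaw": 0,"claw": 1}

```text
time_s: 12.0
position: [0.5418, 0.1482, 0.1754]
tool_rot: [[-0.987, 0.161, 0.004], [0.161, 0.987, 0.002], [-0.004, 0.003, -1.0]]
ft_force: [2.4, 3.7, 7.5]
grip_width: 0.0163
gripper_force: 59.6
```

>>> servo_tool:
  steps:
    - {"tx": -0.1,"ty": -0.6,"tz": -0.15,"yaw": 0,"claw": 1}
    - {"tx": -0.1,"ty": -0.57,"tz": -0.24,"yaw": 0,"claw": 1}

```text
time_s: 12.2
position: [0.5397, 0.1362, 0.1717]
tool_rot: [[-0.987, 0.161, 0.004], [0.161, 0.987, 0.001], [-0.004, 0.002, -1.0]]
ft_force: [2.2, 1.0, 7.9]
grip_width: 0.0164
gripper_force: 59.8
```

>>> servo_tool:
  steps:
    - {"tx": -0.08,"ty": -0.53,"tz": -0.32,"yaw": 0,"claw": 1}
    - {"tx": -0.08,"ty": -0.47,"tz": -0.41,"yaw": 0,"claw": 1}

```text
time_s: 12.4
position: [0.538, 0.1258, 0.1643]
tool_rot: [[-0.987, 0.162, 0.003], [0.162, 0.987, 0.0], [-0.003, 0.001, -1.0]]
ft_force: [0.0, -0.3, 9.4]
grip_width: 0.0161
gripper_force: 59.8
```

```bash
cat > fit.py <<'E'
import numpy as np
from scipy.optimize import least_squares
D=np.array([l.split() for l in '''0.5439 0.1608 0.175 3.2 3.7 3.1
0.5418 0.1482 0.1754 0.8 3.1 6.7
0.5397 0.1361 0.1717 0.4 1.7 10.4
0.538 0.1257 0.1643 -0.3 -0.8 8.3
0.5367 0.1181 0.1539 -0.8 -0.7 7.6
0.5361 0.1143 0.1416 -0.4 -0.3 6.5
0.5361 0.1144 0.1288 -0.5 0.1 7.4
0.5368 0.1184 0.1169 -0.1 1.0 7.3
0.538 0.1258 0.1068 0.1 0.3 9.0
0.5397 0.1359 0.0997 -0.7 -1.4 10.2
0.5418 0.1476 0.096 -0.9 -2.0 11.7
0.5438 0.1597 0.0961 -1.0 -5.3 12.0
0.5457 0.1711 0.0999 -0.2 -7.3 9.3
0.5473 0.1808 0.107 1.0 -7.9 5.5
0.5486 0.1881 0.1168 2.0 -7.3 1.9
0.5492 0.1921 0.1285 3.9 -6.4 0
0.5492 0.1924 0.141 5.3 -3.7 -1.5
0.5486 0.1889 0.153 6.1 -1.5 -1.1
0.5474 0.1819 0.1633 5.3 .3 -2.7
0.5458 0.1722 0.1708 5 2.7 .6
0.5438 0.1607 0.175 4.1 3.1 3.0
0.5418 0.1482 0.1754 2.4 3.7 7.5
0.5397 0.1362 0.1717 2.2 1 7.9
0.538 0.1258 0.1643 0 -.3 9.4'''.split('\n')],float)
a=np.radians(-9.4); ys=np.array([-np.sin(a),np.cos(a)])
y=D[:,:2]@ys; z=D[:,2]; fy=D[:,3:5]@ys; fz=D[:,5]
c=least_squares(lambda p:np.hypot(y-p[0],z-p[1])-p[2],[y.mean(),.135,.04]).x; print('circle',c)
th=np.arctan2(-(y-c[0]),z-c[1])
R=fy*np.cos(th)+fz*np.sin(th)   # clockwise tangent=(-cos,-sin); resistance=-F.t
rad=-fy*np.sin(th)+fz*np.cos(th)
X=np.stack([np.ones_like(th),np.sin(th),np.cos(th)],1)
s,*_=np.linalg.lstsq(X,R,rcond=None); r=R-X@s
A=np.hypot(s[1],s[2]); dl=np.arctan2(-s[2],-s[1])
print('fric',s[0],'A',A,'delta',np.degrees(dl),'target theta',np.degrees((np.pi-dl)%(2*np.pi)),'rms',r.std())
for q in zip(np.degrees(th).round(),R.round(1),r.round(1),rad.round(1)): print(*q)
E
python3 fit.py; python3 o.py
```

```text
circle [0.23985775 0.13564981 0.04004501]
fric 3.9112916673970894 A 2.8645101394420087 delta -177.74927228811737 target theta 357.7492722881174 rms 0.4639836731542591
-11.0 3.5 0.0 3.8
7.0 4.0 -0.4 6.2
26.0 6.1 0.8 8.6
44.0 5.2 -0.8 6.5
63.0 6.4 -0.1 4.2
81.0 6.4 -0.4 1.3
100.0 7.3 0.6 -1.3
118.0 6.0 -0.4 -4.3
136.0 6.0 0.2 -6.7
154.0 5.8 0.8 -8.5
172.0 3.8 -0.4 -11.3
-171.0 3.4 0.0 -12.7
-153.0 2.3 -0.3 -11.6
-136.0 1.6 -0.2 -9.3
-118.0 1.6 0.2 -7.0
-100.0 1.0 -0.1 -5.6
-82.0 1.1 0.0 -3.0
-64.0 0.8 -0.6 -0.9
-46.0 2.8 0.8 -1.0
-29.0 2.8 0.1 2.2
-11.0 3.1 -0.4 3.6
7.0 5.0 0.6 6.9
26.0 4.6 -0.6 6.5
44.0 6.3 0.4 6.9
12.4 [ 8.75313222e-01  2.63796148e+01  8.20198932e+01  1.26662037e-02
  7.14025544e+01 -7.98265864e+01] [ 0.00642531 -0.03373134 -0.07902494] [ 0.01040094 -0.31391812  9.40655592] [0.53796321 0.12578285 0.16431182] 170.69780217712798
```

The fit gives friction 3.9 N, amplitude 2.9 N and heavy side about 180° from the handle, so the target is θ ≈ -2° (358°) with the handle up. I'll sweep back through the target to remove any lag bias.

>>> servo_tool:
  steps:
    - {"tx": 0.08,"ty": 0.47,"tz": 0.41,"yaw": 0,"claw": 1}
    - {"tx": 0.08,"ty": 0.53,"tz": 0.32,"yaw": 0,"claw": 1}

```text
time_s: 12.6
position: [0.5395, 0.1348, 0.171]
tool_rot: [[-0.987, 0.163, 0.002], [0.163, 0.987, -0.002], [-0.002, -0.002, -1.0]]
ft_force: [1.7, -5.8, 4.5]
grip_width: 0.0162
gripper_force: 59.5
```

>>> servo_tool:
  steps:
    - {"tx": 0.1,"ty": 0.57,"tz": 0.24,"yaw": 0,"claw": 1}

```text
time_s: 12.7
position: [0.5405, 0.1408, 0.1736]
tool_rot: [[-0.987, 0.162, 0.002], [0.162, 0.987, -0.002], [-0.002, -0.001, -1.0]]
ft_force: [1.5, -5.5, 5.8]
grip_width: 0.0164
gripper_force: 59.5
```

>>> servo_tool:
  steps:
    - {"tx": 0.1,"ty": 0.6,"tz": 0.15,"yaw": 0,"claw": 1}

```text
time_s: 12.8
position: [0.5415, 0.147, 0.1752]
tool_rot: [[-0.987, 0.162, 0.002], [0.162, 0.987, -0.001], [-0.002, -0.001, -1.0]]
ft_force: [1.5, -4.4, 4.4]
grip_width: 0.0162
gripper_force: 59.5
```

>>> servo_tool:
  steps:
    - {"tx": 0.1,"ty": 0.62,"tz": 0.05,"yaw": 0,"claw": 1}

```text
time_s: 12.9
position: [0.5426, 0.1533, 0.1757]
tool_rot: [[-0.987, 0.162, 0.003], [0.162, 0.987, -0.001], [-0.003, -0.001, -1.0]]
ft_force: [1.5, -4.1, 5.7]
grip_width: 0.0161
gripper_force: 59.5
```

>>> servo_tool:
  steps:
    - {"tx": 0.1,"ty": 0.62,"tz": -0.05,"yaw": 0,"claw": 1}

```text
time_s: 13.0
position: [0.5437, 0.1597, 0.1752]
tool_rot: [[-0.987, 0.162, 0.003], [0.162, 0.987, -0.001], [-0.003, -0.0, -1.0]]
ft_force: [1.7, -4.1, 4.1]
grip_width: 0.016
gripper_force: 59.4
```

>>> servo_tool:
  steps:
    - {"tx": 0.1,"ty": 0.6,"tz": -0.15,"yaw": 0,"claw": 1}

```text
time_s: 13.1
position: [0.5447, 0.1658, 0.1737]
tool_rot: [[-0.987, 0.162, 0.003], [0.162, 0.987, -0.001], [-0.003, -0.0, -1.0]]
ft_force: [1.8, -3.3, 4.7]
grip_width: 0.016
gripper_force: 59.5
```

>>> servo_tool:
  steps:
    - {"tx": 0.1,"ty": 0.57,"tz": -0.24,"yaw": 0,"claw": 1}

```text
time_s: 13.2
position: [0.5457, 0.1716, 0.1712]
tool_rot: [[-0.987, 0.162, 0.003], [0.162, 0.987, -0.0], [-0.003, 0.0, -1.0]]
ft_force: [2.8, -4.0, 3.8]
grip_width: 0.0162
gripper_force: 59.5
```

>>> servo_tool:
  steps:
    - {"tx": 0.08,"ty": 0.53,"tz": -0.32,"yaw": 0,"claw": 1}

```text
time_s: 13.3
position: [0.5466, 0.1768, 0.1679]
tool_rot: [[-0.987, 0.162, 0.003], [0.162, 0.987, -0.001], [-0.003, -0.0, -1.0]]
ft_force: [2.2, -4.9, 4.0]
grip_width: 0.0163
gripper_force: 59.4
```

>>> servo_tool:
  steps:
    - {"tx": 0.08,"ty": 0.47,"tz": -0.41,"yaw": 0,"claw": 1}

```text
time_s: 13.4
position: [0.5474, 0.1816, 0.1637]
tool_rot: [[-0.987, 0.162, 0.003], [0.162, 0.987, -0.0], [-0.003, 0.0, -1.0]]
ft_force: [2.4, -3.7, 4.9]
grip_width: 0.016
gripper_force: 59.5
```

```bash
cat >> fit.py <<'E'
E2=np.array([l.split() for l in '''0.5395 0.1348 0.171 1.7 -5.8 4.5
0.5405 0.1408 0.1736 1.5 -5.5 5.8
0.5415 0.147 0.1752 1.5 -4.4 4.4
0.5426 0.1533 0.1757 1.5 -4.1 5.7
0.5437 0.1597 0.1752 1.7 -4.1 4.1
0.5447 0.1658 0.1737 1.8 -3.3 4.7
0.5457 0.1716 0.1712 2.8 -4.0 3.8
0.5466 0.1768 0.1679 2.2 -4.9 4.0
0.5474 0.1816 0.1637 2.4 -3.7 4.9'''.split('\n')],float)
print('REVERSE')
y2=E2[:,:2]@ys; t2=np.arctan2(-(y2-c[0]),E2[:,2]-c[1]); R2=E2[:,3:5]@ys*np.cos(t2)+E2[:,5]*np.sin(t2)
XX=np.r_[np.c_[X,np.ones(len(th))],np.c_[np.ones(len(t2)),np.sin(t2),np.cos(t2),-np.ones(len(t2))]]
XX=XX[:,[3,1,2]]; RR=np.r_[R,R2]
s,*_=np.linalg.lstsq(XX,RR,rcond=None); r=RR-XX@s; dl=np.arctan2(-s[2],-s[1])
print('joint fric',s[0],'A',np.hypot(s[1],s[2]),'target',np.degrees(np.pi-dl)%360,'rms',r.std())
print(np.degrees(t2).round(1),R2.round(1),r[-9:].round(1))
E
python3 fit.py | sed -n '1,2p;/REV/,$p'
```

```text
circle [0.23985775 0.13564981 0.04004501]
fric 3.9112916673970894 A 2.8645101394420087 delta -177.74927228811737 target theta 357.7492722881174 rms 0.4639836731542591
REVERSE
joint fric 3.917291218739796 A 2.846129653010047 target 357.84670987433657 rms 0.4165761201556228
[ 27.9  18.5   9.2  -0.   -9.3 -18.4 -27.6 -36.5 -45.7] [-2.7 -3.1 -3.3 -3.8 -4.4 -4.3 -4.9 -6.  -5.8] [-0.2 -0.2  0.   0.  -0.1  0.4  0.3 -0.5  0.1]
```

Forward and reverse agree on a target of θ ≈ -2°. Bringing the handle there and holding.

>>> servo_tool:
  steps:
    - {"tx": -0.08,"ty": -0.47,"tz": 0.41,"yaw": 0,"claw": 1}
    - {"tx": -0.08,"ty": -0.53,"tz": 0.32,"yaw": 0,"claw": 1}
    - {"tx": -0.1,"ty": -0.57,"tz": 0.24,"yaw": 0,"claw": 1}
    - {"tx": -0.1,"ty": -0.6,"tz": 0.15,"yaw": 0,"claw": 1}
    - {"tx": -0.05,"ty": -0.3,"tz": 0.03,"yaw": 0,"claw": 1}
    - {"tx": -0.03,"ty": -0.18,"tz": 0.01,"yaw": 0,"claw": 1}
    - {"tx": 0,"ty": 0,"tz": 0,"yaw": 0,"claw": 1}
    - {"tx": 0,"ty": 0,"tz": 0,"yaw": 0,"claw": 1}
    - {"tx": 0,"ty": 0,"tz": 0,"yaw": 0,"claw": 1}

```text
time_s: 14.3
position: [0.543, 0.1556, 0.1756]
tool_rot: [[-0.987, 0.162, 0.004], [0.162, 0.987, 0.001], [-0.003, 0.002, -1.0]]
ft_force: [2.1, 1.4, 7.9]
grip_width: 0.0157
gripper_force: 60.1
```

```bash
cat > now.py <<'E'
from h import *
s=env.observe(); a=np.radians(-9.4); p=s['position']; y=-p[0]*np.sin(a)+p[1]*np.cos(a)
print('theta',np.degrees(np.arctan2(-(y-.23986),p[2]-.13565)),s['ft_force'],s['qvel'],s['time_s'],s['gripper_force'])
E
python3 now.py; python3 - <<'E'
from h import *
shot('scene','s4.png'); im,d=shot('top','t4.png')
cv2.imwrite('pics/t4c.png',cv2.resize(im[120:290,130:460],None,fx=2.4,fy=2.4)[:,:,::-1])
E
```

```text
theta -3.3242737199686427 [2.08308856 1.43715394 7.94012679] [ 0.07196806 -0.01611622  0.07062908  0.04365912  0.05625144 -0.01321181] 14.3 60.05192756652832
```

View pics/t4c.png

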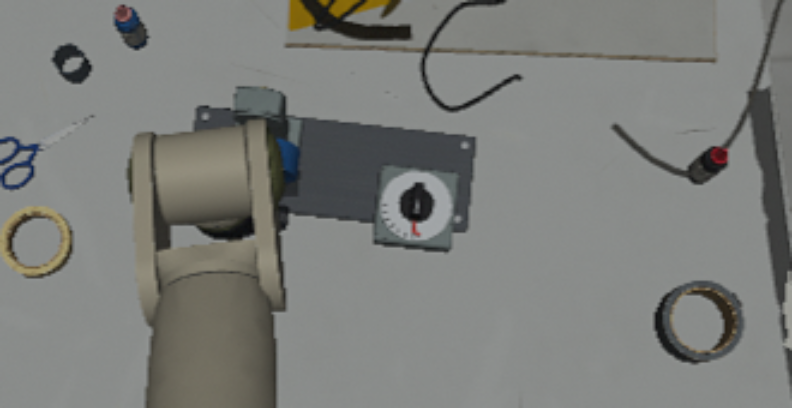

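The knob is still at zero, with its pointer at (415,228) against the pin, and the tape roll, marker and bottle are undisturbed. The wheel is held still within about 1° of the target, so I'm handing it in.

```bash
python3 -c "
from rig import env
print(env.close_job())"
```

```text
the job is handed in; nothing more can be done
None
```

The job is handed in: the knob is back on its zero stop, and the wheel was cranked through more than a full turn. Its heavy side is now straight down by my force fit (good to about 3°), held still with the handle gripped almost straight up; the tape roll and bottle look unmoved, and the arm never went near the marker, which it hides in the last picture.

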